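# Load the reagent cartridge and hang the bay gate

### The job

Slide the white reagent cartridge, spout first, under the lips of the empty docking bay and push it fully home until the sprung side ball clicks into its notch. Then lift the gate out of its stand and hang it with both knuckles fully down on the two hinge pins so that it stands shut across the mouth of the bay. Keep the cartridge upright and leave everything else on the bench where it is.

Things in the scene. Friction and masses are not known exactly. Their poses are not given: they have to be found in the camera images.
- cart_mid (a point): Reagent cartridge (loose, 0.14 to 0.28 kg), its middle, 44 mm above its underside; z up. White upright tank 60 (x) x 34 (y) mm on a foot 64 (x) x 50 (y) mm, 12 mm high; 88 mm tall with its round grey cap. Starts upright on the bench. Grip it across the 34 mm, well above the foot; +x is its nose.
- cart_spout (a point): Tip of the cartridge's grey outlet spout, 10 mm thick, which sticks 12 mm out of the tank's +x face (the nose, which enters the bay first), 40 mm above the underside, 42 mm ahead of the middle.
- cart_notch (a point): The notch for the ball in the cartridge's foot: half-way along its -y edge, the only notch, 10 mm wide with rounded corners; this point is on the edge of the foot, 25 mm to -y of its middle, 6 mm up.
- cart_foot (a point): Centre of the cartridge's underside (44 mm below cart_mid, same axes).
- bay_home (a point): Docking bay (fixed; origin of a home cartridge): where cart_foot lies when home, on top of the bay's aluminium plate, 6 mm above the bench. x points into the bay, y to its left, z up; a home cartridge has the same axes. The plate reaches 153 mm before this point, 112 mm beyond it and 75 mm to each side. A white housing, 64 mm high above the plate, begins 62 mm beyond.
- bay_stop (a point): Foot of the low stop (12 mm high) that ends the bay, 32 mm beyond bay_home on the plate. The channel from the mouth to it is 52 mm wide between grey walls. Lips overhang the foot (undersides 14.5 mm, tops 18.5 mm above the plate, 40 mm apart): the foot can only slide in level from the mouth; the tank stands up through the gap.
- bay_mouth (a point): Open mouth of the bay, on the plate, 91 mm before bay_home (same axes). Funnel walls, 18.5 mm high, narrow from about 62 mm here to the 52 mm channel 23 mm further in. In front of it the plate is bare for 62 mm, but for the hinge post and brackets at the left.
- ball (a joint): Sprung steel ball (radius 7 mm) in the right (-y) wall of the bay beside bay_home, 6 mm above the plate. 0 = fully out, 5 mm into the channel; grows (m) as it is pushed back, to 0.006. Spring: 4.5 N out, 12 N when 5 mm back; pushing the cartridge past it takes about 4 to 10 N. It returns to 0 in the notch of a home cartridge.
- gate_grip (a point): Retaining gate (loose, 0.15 kg), the middle of its grip tab; z up. Tab 12 (x) x 40 (y) x 26 mm high, on top of the middle of an aluminium panel 8 (x) x 93 (y) x 66 mm high, whose underside is 79 mm below this point. Two hinge knuckles at its +y edge. Starts upright in the stand's slot. Hung shut, its axes agree with those of bay_home.
- knuckle_low (a point): Lower knuckle of the gate, centre of its lower end: 55.5 mm to +y and 70.5 mm below gate_grip. An upright tube 12 mm tall, 18 mm outside, 10.5 mm bore.
- knuckle_high (a point): Upper knuckle, same shape and axis, centre of its lower end: 55.5 mm to +y and 25.5 mm below gate_grip.
- pin_low (a point): Foot of the lower hinge pin, on its bracket, 10 mm above the plate, 103 mm before and 62 mm left of bay_home. Upright, 8 mm thick, 14 mm tall, top 4 mm tapered. knuckle_low lies here when hung. The brackets (8 mm thick, 14 mm wide) reach 8 mm outward of the pin and hang on a 16 mm square post, 55 mm high above the plate, whose near face is 22 mm beyond the pins.
- pin_high (a point): Foot of the upper hinge pin, same axis and shape, 45 mm above pin_low; knuckle_high lies here when hung. Between the lower pin's top and the upper bracket's underside are 23 mm: the gate must come in from before the bay (moving along +x), raised 15 to 24 mm above its hung height, and then be lowered. The hung panel clears the plate by 1.5 mm.
- stand: Grey stand of the gate (fixed; origin under its centre): base 70 (x) x 60 (y) x 6 mm, on it two bars up to 26 mm height with a 9.5 mm slot along y, in which the gate stands on the base.
- bottle: Bystander (loose): amber glass bottle, 64 mm diameter, about 150 mm tall; origin at the centre of its underside.
- beaker: Bystander (loose): glass beaker, 70 mm diameter, 95 mm tall; origin at the centre of its underside.
- dish_a: Bystander (loose): clear petri dish, 86 mm diameter, 14 mm tall; origin at the centre of its underside.
- dish_b: Bystander (loose): second clear petri dish, 86 mm diameter, 14 mm tall; origin at the centre of its underside.
- rack: Bystander (loose): white rack of capped tubes, 75 (x) x 160 (y) x 94 mm tall; origin at the centre of its underside.
- tipbox: Bystander (loose): closed grey pipette tip box, 75 (x) x 110 (y) x 55 mm tall; origin at the centre of its underside.
- jar: Bystander (loose): small white jar, 50 mm diameter, about 70 mm tall; origin at the centre of its underside.
Mind the look-alikes: they are no part of the job. What is shaped like the part that bears gate_grip but orange or yellow is not meant.

How it is judged:
By the outcome, as a careful person would: the job done as asked, in the order asked, and still so for the second after the job is handed in, with the robot touching nothing.
It also fails if it takes over 70 s, if anything falls off the work surface, if the arm or the gripper's body presses on something with over 40 N, if the wrist force passes 120 N, or if a joint passes its speed limit or range.

### The arm

A 6-joint arm with a two-finger parallel gripper is mounted at the origin on the work surface. World frame = base frame: x ahead of the robot, y to its left, z up, the work surface at z = 0. Lengths are in m, angles in degrees, forces in N, time in s.
With the tool pointing down it reaches from about 0.375 to 0.9 m from the base axis. Payload 3.1 kg.
Tool frame: the origin (TCP) lies at the very end of the fingers, on their centre line; the grasp point (between the pads) lies 19 mm behind it (bot.hold_point_z is the z of the grasp point in the tool frame, in m); z points along the fingers, y is the line along which they close (so a half turn about z gives the same grasp; the last joint's range is limited). The gripper opens to 87 mm and grips with 3 to 60 N. Pads are 19 mm wide; open, the fingers measure 117 mm over their backs; the gripper's body (75 mm by 190 mm) begins 51 mm behind the grasp point.
Start: joints at [59.845, 30.224, 82.088, -0, 67.689, -10.227], TCP at [0.213, 0.588, 0.223] pointing down, gripper open.
Joint ranges: [-176.69, 176.69], [-43.24, 126.21], [12.49, 139.97], [-82, 262], [0, 151.66], [-163.58, 163.58]. Speed limits (degrees/s): [159.86, 159.86, 180, 180, 180, 180].

### API

Orientations are given as a 3x3 rotation matrix whose columns are the frame's x, y, z axes.
In Python, from rig import bot, capture, camera_model gives the robot as it stands.
- The arm moves only by the tool apply_moves, never from a script. Its argument "plan" is text: rows parted by semicolons, each of 6 numbers parted by spaces: the shift along the tool's x, y, z in units of 0.05 m (1.0 is 0.05 m), then the turn, a rotation vector about the tool's x, y, z in units of 360 degrees (1.0 is 360 degrees). In form: dx dy dz ax ay az; .... A call has 1 to 10 rows; each row shifts and turns the commanded pose from where the row before left it, along the tool's axes as they then stand; what a row does not reach is not made up. A row lasts 1/12 s, in which the tool goes at most 41.7 mm and 7.16 degrees, less where a joint would pass 70% of its speed; a pose out of reach is approached as far as the arm can. A call with a number of a shift or a turn outside -1 to 1 is refused whole. A call with a gripper value outside its range is refused whole. "gripper" is the gripper command: -1 is shut, 1 is fully open, values between are in proportion, set as the call begins (left out, the last holds). The fingers move at their own pace and stop on an object; the grip force is fixed at half the most. Time passes only in rows, so rows that do not move let the fingers close. It gives the time, the measured TCP pose, the force, the opening and the grip force at its end, in the units of the state.
- bot.read_state(): the state, without advancing time (a new reading comes with each control period).
- capture(name): name is "side" or "top"; returns the picture (400x640x3 uint8, red, green, blue); there is no depth.
- camera_model(name): a dict with "vertical_fov" (degrees; the focal length in pixels is half the picture's height over the tangent of half this angle, whatever the lens; pixels are square), "cx", "cy" (the principal point, pixels), "position" and "rotation" of the camera in the world. Camera axes: x right, y down, z forward; pixel columns grow to the right and rows downward; lengths in m; the calibration is good to about 2 mm. A picture is of the moment at which its call begins. camera_model takes no time and is no camera call.
- bot.hand_in(): hands the job in; it is judged then, once.
The state is a dict: "time_s": time; "joint_positions": joint angles; "qvel": joint speeds; "tau": joint torques, N m; "position": TCP position; "tcp_rot": TCP orientation; "force": force on the tool from outside, world axes, zero at the start; "moment": the same for the moment, N m; "opening": opening from 0.0 (shut) to 1.0 (fully open); "grasp_force": force on a finger pad.
Only numpy, scipy, OpenCV 4.12 (cv2) and the standard library are available. Lean on these libraries where they do the work, as an engineer would, in place of code of your own. Each camera call takes 0.05 s, during which the arm holds its last target. There are 200 camera calls.

## Working session

There is one attempt and no reset: what is moved stays moved. The work goes in short steps, Python scripts to look and compute and a tool call to move; the robot and the scene stay as the last step left them, time stands still between calls to the robot, and variables do not carry over. Pictures are saved under pics/ and viewed, at most 10 in all, crops included, and the job is handed in when it is done.

Besides the shell and the picture viewer there is one more tool, called as name(argument=value, ...) on one line, values as JSON. apply_moves: Moves the arm, as the interface text tells. Its arguments: {"type":"object","properties":{"plan":{"type":"string"},"gripper":{"type":"number"}},"required":["plan"]}

```bash
ls; mkdir -p pics; python3 - <<'E'
from rig import bot,capture,camera_model
import cv2
for n in("side","top"):
    im=capture(n); cv2.imwrite(f"pics/{n}0.png",im[...,::-1]); print(n,camera_model(n))
s=bot.read_state(); print(s['position'],s['tcp_rot'],s['time_s'],bot.hold_point_z)
E
```

```text
pics
side {'vertical_fov': 55.728183589432135, 'cx': 320.7761837538412, 'cy': 200.24962561754612, 'position': array([-0.01730435, -0.46939159,  0.83456289]), 'rotation': array([[ 0.67256509, -0.56473762,  0.47825477],
       [-0.7399326 , -0.50226943,  0.44746526],
       [-0.01248772, -0.65482581, -0.75567666]])}
top {'vertical_fov': 57.1489153698269, 'cx': 320.056554797456, 'cy': 198.11302912546253, 'position': array([ 0.3833827 , -0.02968257,  1.06132653]), 'rotation': array([[-0.01412231, -0.99688585,  0.07758329],
       [-0.99947655,  0.0163324 ,  0.02792642],
       [-0.02910657, -0.0771483 , -0.99659468]])}
[0.21265048 0.5870049  0.22166843] [[-9.40134064e-01  3.40803499e-01 -9.57570062e-04]
 [ 3.40804694e-01  9.40132580e-01 -1.70094810e-03]
 [ 3.20553747e-04 -1.92546363e-03 -9.99998095e-01]] 0.1 -0.0187
```

View pics/side0.png

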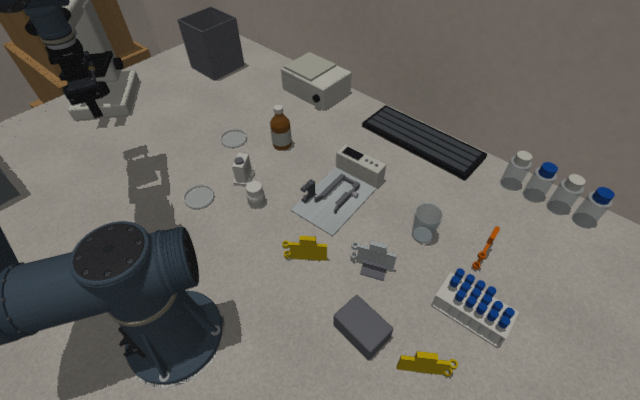

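View pics/top0.png

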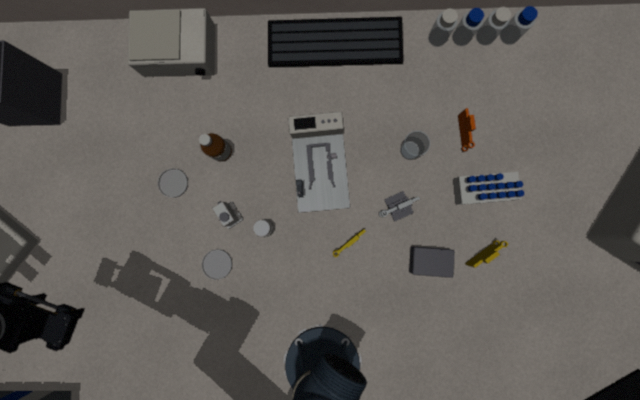

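Side view: the cartridge is at about (242,168), the jar at (255,193), the bay at (340,190) and the silver gate in its grey stand at (374,258). The look-alikes are yellow at (305,248) and (428,363), and orange at (487,248). In the top view the cartridge is at (225,214), the bay at (320,165) and the gate at (398,206). The silver gate is the one meant because it is the only one standing in the grey stand. I'll confirm it in enlarged crops.

```bash
python3 - <<'E'
import cv2
a=cv2.imread('pics/top0.png')[100:250,205:425]; cv2.imwrite('pics/tc.png',cv2.resize(a,(792,540),interpolation=cv2.INTER_CUBIC))
a=cv2.imread('pics/side0.png')[135:285,225:405]; cv2.imwrite('pics/sc.png',cv2.resize(a,(720,600),interpolation=cv2.INTER_CUBIC))
E
```

```text
(no output)
```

View pics/tc.png

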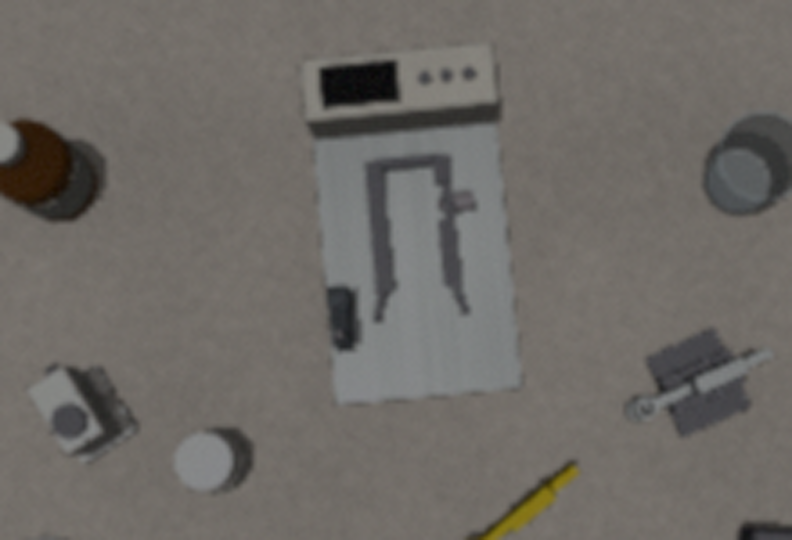

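View pics/sc.png

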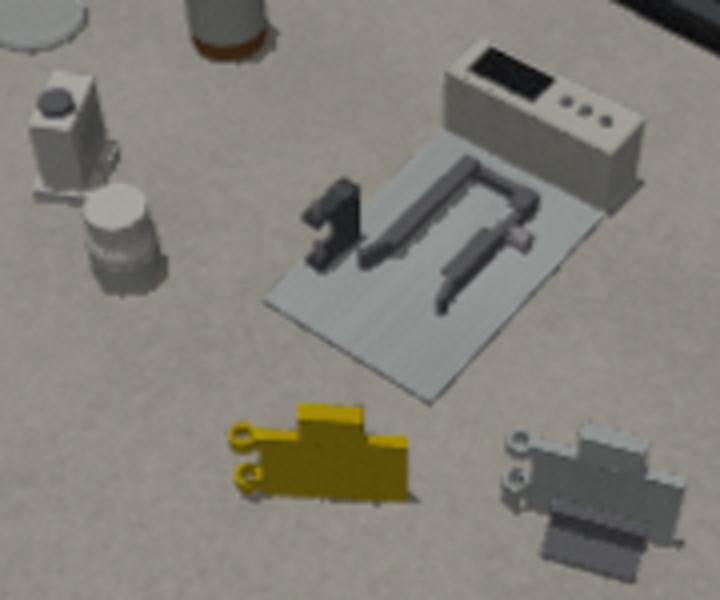

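The left of the side crop shows the cartridge at crop (70,135) and the jar at (125,240). The silver gate stands in its grey stand at crop (600,490), with its knuckles to the left, and the yellow part next to it stands on the bench. So the silver gate is the target. Next I'll zoom in with pixel coordinates and segment.

```bash
python3 - <<'E'
import cv2,numpy as np
t=cv2.imread('pics/top0.png');s=cv2.imread('pics/side0.png')
def z(im,x,y,w=40,h=30,k=10):
    a=cv2.resize(im[y:y+h,x:x+w],(400,300),interpolation=cv2.INTER_LANCZOS4)
    a=cv2.convertScaleAbs(a,alpha=1.4)
    st=400/w
    for i in range(0,w,5):
        cv2.putText(a,str(x+i),(int(i*st),8),0,.3,(0,0,255),1);cv2.line(a,(int(i*st),10),(int(i*st),14),(0,0,255),1)
    for i in range(0,h,5): cv2.putText(a,str(y+i),(0,int(i*st)+4),0,.3,(0,255,0),1)
    return a
cv2.imwrite('pics/q.png',np.vstack([np.hstack([z(t,205,198),z(s,225,150,52,39)]),np.hstack([z(t,376,188,48,36),z(s,345,238,56,42)])]))
E
```

```text
(no output)
```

View pics/q.png

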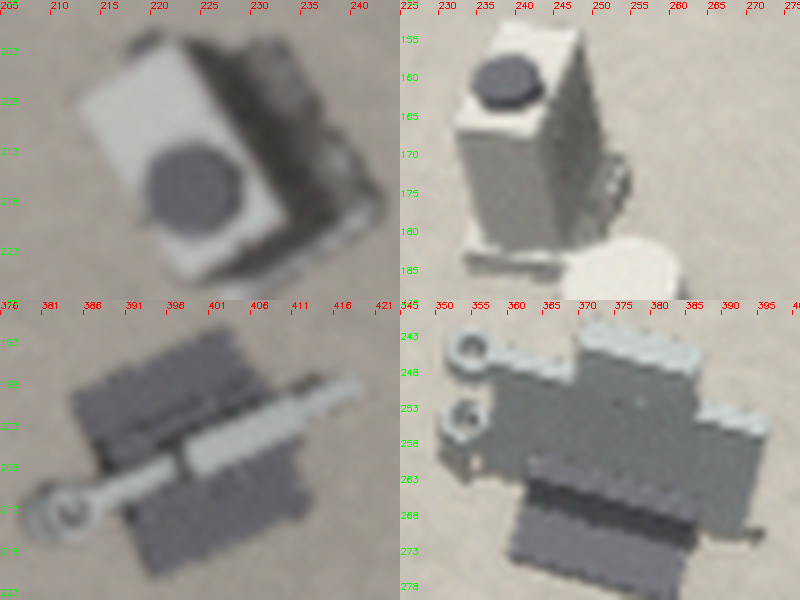

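Top-left panel: the cartridge's tank top has corners at about (212.5,208.5), (222,202), (234,219.5) and (224,226). The spout shows at (220,202), so the nose points up and left. Lower panels: gate tab centre about (405.5,204), upper knuckle hole (384.6,213) in the top view and (354.8,245) in the side view. Now refining these and converting to metres.

```bash
cat > h.py <<'E'
import numpy as np,cv2
from rig import bot,capture,camera_model
def ray(n,p):
    m=camera_model(n);f=200/np.tan(np.radians(m['vertical_fov']/2))
    d=m['rotation']@np.array([(p[0]-m['cx'])/f,(p[1]-m['cy'])/f,1]);return m['position'],d/np.linalg.norm(d)
def onz(n,p,z):
    o,d=ray(n,p);return o+d*(z-o[2])/d[2]
def tri(pt,ps):
    A=np.zeros((3,3));b=np.zeros(3);L=[]
    for n,p in(("top",pt),("side",ps)):
        o,d=ray(n,p);M=np.eye(3)-np.outer(d,d);A+=M;b+=M@o;L.append((o,d))
    x=np.linalg.solve(A,b);return x,np.mean([np.linalg.norm((np.eye(3)-np.outer(d,d))@(x-o)) for o,d in L])
def proj(n,P):
    m=camera_model(n);f=200/np.tan(np.radians(m['vertical_fov']/2))
    c=m['rotation'].T@(np.asarray(P)-m['position']);return np.array([m['cx'],m['cy']])+f*c[:2]/c[2]
def edge(im,a,b,w=3,trim=.15):
    "sub-pixel line near segment a-b: (point, dir)"
    g=cv2.GaussianBlur(cv2.cvtColor(im,cv2.COLOR_BGR2GRAY).astype(np.float32),(0,0),.7)
    a,b=np.float32(a),np.float32(b);d=(b-a)/np.linalg.norm(b-a);nn=np.array([-d[1],d[0]]);s=np.arange(-w,w+.01,.1)
    P=[]
    for t in np.linspace(trim,1-trim,30):
        q=a+t*(b-a)+s[:,None]*nn
        v=cv2.remap(g,q[:,0].astype(np.float32),q[:,1].astype(np.float32),cv2.INTER_CUBIC).ravel()
        k=np.abs(np.gradient(v))*np.exp(-(s/w)**2); k=k*(k>.5*k.max());P.append(q[0]+nn*((k*(s-s[0])).sum()/k.sum()))
    l=cv2.fitLine(np.float32(P),cv2.DIST_HUBER,0,.01,.01).ravel();return l[2:],l[:2]
def cross(l,m):
    t=np.linalg.solve(np.c_[l[1],-m[1]],m[0]-l[0]);return l[0]+t[0]*l[1]
def quad(im,c):
    E=[edge(im,c[i],c[(i+1)%4],w=2) for i in range(4)];return np.array([cross(E[i-1],E[i]) for i in range(4)])
E
python3 - <<'E'
from h import *
np.set_printoptions(precision=4,suppress=True)
t=cv2.imread('pics/top0.png');s=cv2.imread('pics/side0.png')
yaw=lambda v:np.degrees(np.arctan2(v[1],v[0]))
# plate
L=edge(t,(292.5,139),(298.9,211.9));N=edge(t,(298.9,211.9),(350,207.5));R=edge(t,(350,207.5),(343.5,136))
nl,nr=onz('top',cross(L,N),.006),onz('top',cross(R,N),.006)
l2=onz('top',L[0],.006);r2=onz('top',R[0],.006)
print('plate',nl,nr,np.linalg.norm(nl-nr),'yaws',yaw(l2-nl),yaw(r2-nr),yaw(nl-nr)-90)
y=np.radians(np.mean([yaw(l2-nl),yaw(r2-nr)]));ex=np.array([np.cos(y),np.sin(y),0])
print('home',(nl+nr)/2+.153*ex)
# side plate corners: crop scale 4 off 225,135
sl,sn,sr=(291,210.5),(332.5,236),(376,188)
l=edge(s,sl,sn);r=edge(s,sn,sr);l0=edge(s,(291,210.5),(335,169))
print('side corners',onz('side',cross(l,l0),.006),onz('side',cross(l,r),.006))
# cart
qt=quad(t,[(212.5,208.5),(222,202),(234,219.5),(224,226)]);qs=quad(s,[(238.7,152.6),(248.4,154.2),(243.2,167.3),(232.4,166.5)])
print(qt,qs);C=[]
for a,b in zip(qt,qs): x,e=tri(a,b);C.append(x);print(x,e)
C=np.array(C);print('cart',C.mean(0),'yaw',yaw(C[0]+C[1]-C[2]-C[3]),np.linalg.norm((C[0]+C[1]-C[2]-C[3])/2),np.linalg.norm((C[0]+C[3]-C[2]-C[1])/2))
for z in(.076,.078,.08,.082): 
    Z=np.array([onz('top',p,z) for p in qt]);S=np.array([onz('side',p,z) for p in qs])
    print(z,Z.mean(0),yaw(Z[0]+Z[1]-Z[2]-Z[3]),np.linalg.norm((Z[0]+Z[1]-Z[2]-Z[3])/2),S.mean(0),yaw(S[0]+S[1]-S[2]-S[3]))
print('kn',tri((384.6,213),(354.8,245)),onz('top',(384.6,213),.0715),onz('side',(354.8,245),.0715))
tt=edge(t,(398.2,205.3),(412.6,199.4));tb=edge(t,(398.5,208.8),(413.5,202.6))
for q in(tt,tb): print('tab edge',q,onz('top',q[0],.098))
print('end',onz('top',(419.5,198),.072),'tabc',onz('top',(405.7,204),.098))
E
```

```text
plate [0.4276 0.0625 0.006 ] [ 0.4385 -0.0836  0.006 ] 0.1465352947405711 yaws 4.755175974689391 4.414108111886114 4.283707192090446
home [0.5855 0.0017 0.006 ]
side corners [0.4235 0.0627 0.006 ] [ 0.4344 -0.0867  0.006 ]
[[212.0807 208.3562]
 [221.8672 201.5152]
 [233.8158 219.3035]
 [224.6367 225.0906]] [[238.8207 152.2887]
 [247.7544 154.0989]
 [242.9093 167.4349]
 [231.9438 165.9912]]
[0.4379 0.2893 0.0786] 0.00129266545670859
[0.4546 0.2656 0.0742] 0.0009782807444381433
[0.4065 0.2317 0.0757] 7.793991930980752e-05
[0.3898 0.2574 0.077 ] 0.0019414589287413211
cart [0.4222 0.261  0.0764] yaw 34.36852835081513 0.05825192271656929 0.02996345839385234
0.076 [0.4225 0.2608 0.076 ] 35.53394689464781 0.05798622549697037 [0.4221 0.2617 0.076 ] 33.22951344105536
0.078 [0.4224 0.2603 0.078 ] 35.53394689464778 0.05786852598555524 [0.4209 0.2598 0.078 ] 33.22951344105533
0.08 [0.4224 0.2597 0.08  ] 35.53394689464778 0.05775082647414025 [0.4198 0.2578 0.08  ] 33.22951344105538
0.082 [0.4223 0.2591 0.082 ] 35.5339468946478 0.05763312696272514 [0.4186 0.2559 0.082 ] 33.22951344105531
kn (array([ 0.4171, -0.1745,  0.0679]), np.float64(0.0008551371998598165)) [ 0.4176 -0.1746  0.0715] [ 0.4144 -0.1753  0.0715]
tab edge (array([405.0944, 201.6042], dtype=float32), array([ 0.9246, -0.3809], dtype=float32)) [ 0.4456 -0.2248  0.098 ]
tab edge (array([406.2433, 205.6734], dtype=float32), array([ 0.9091, -0.4166], dtype=float32)) [ 0.4349 -0.2274  0.098 ]
end [ 0.4563 -0.2688  0.072 ] tabc [ 0.4393 -0.2262  0.098 ]
```

Measured: cartridge at (0.422, 0.260), yaw 34.4°. Gate grip at (0.4395, -0.226), yaw about 23°. Bay home at about (0.583, 0.001), yaw about 4.5°. The sizes agree with those given, so I'm moving above the cartridge.

apply_moves(plan="-0.617 -0.472 0 0 0 0;-0.617 -0.472 0 0 0 0;-0.617 -0.472 0 0 0 0;-0.617 -0.472 0 0 0 0;-0.617 -0.472 0 0 0 0;-0.617 -0.472 0 0 0 0;-0.617 -0.472 0 0 0 0;-0.617 -0.472 0 0 0 0;-0.617 -0.472 0 0 0 0;-0.617 -0.472 0 0 0 0", gripper=1)

```text
time_s: 0.93
position: [0.423, 0.2588, 0.2224]
tcp_rot: [[-0.94, 0.341, -0.001], [0.341, 0.94, -0.0], [0.0, -0.0, -1.0]]
force: [0.4, 1.7, 0.3]
opening: 0.999
grasp_force: 0.0
```

apply_moves(plan="0 0 0.2 0 0 -0.0189;0 0 0.2 0 0 -0.0189;0 0 0.2 0 0 -0.0189;0 0 0.2 0 0 -0.0189;0 0 0.2 0 0 -0.0189;0 0 0.2 0 0 -0.0189;0 0 0.2 0 0 -0.0189;0 0 0.2 0 0 -0.0189;0 0 0 0 0 0")

```text
time_s: 1.68
position: [0.4211, 0.26, 0.1407]
tcp_rot: [[-0.823, -0.568, -0.004], [-0.568, 0.823, -0.001], [0.004, 0.001, -1.0]]
force: [-0.6, -0.1, -0.1]
opening: 0.999
grasp_force: 0.0
```

```bash
cat > go.py <<'E'
# usage: go.py x y z yaw_of_tool_y -> remaining shift (tool axes, units), turn units
import sys;from h import *
np.set_printoptions(precision=4,suppress=True)
x=np.array(list(map(float,sys.argv[1:4])));w=float(sys.argv[4]);s=bot.read_state();R=s['tcp_rot']
cy=np.degrees(np.arctan2(R[1,1],R[0,1]));print('pos',s['position'],'yaw',cy,'F',s['force'],'t',s['time_s'],'open',s['opening'],'grip',s['grasp_force'])
print('tool z',R[:,2],'shift',R.T@(x-s['position'])/.05,'turn',-((w-cy+180)%360-180)/360)
E
python3 go.py .422 .260 .039 124.4
```

```text
pos [0.4211 0.26   0.1407] yaw 124.6119826557437 F [-0.5559 -0.0719 -0.1343] t 1.6833 open 0.998597433310854 grip 0.0
tool z [-0.0042 -0.0015 -1.    ] shift [-0.0232 -0.012   2.0348] turn 0.0005888407103991571
```

apply_moves(plan="0 0 0.4 0 0 0;0 0 0.4 0 0 0;0 0 0.4 0 0 0;0 0 0.4 0 0 0;0 0 0.4 0 0 0;0 0 0.03 0 0 0;0 0 0 0 0 0")

```text
time_s: 2.27
position: [0.4219, 0.2603, 0.0405]
tcp_rot: [[-0.825, -0.565, -0.002], [-0.565, 0.825, -0.001], [0.002, 0.001, -1.0]]
force: [1.0, -0.6, -0.2]
opening: 1.0
grasp_force: 0.0
```

apply_moves(plan="0 0 0 0 0 0;0 0 0 0 0 0;0 0 0 0 0 0;0 0 0 0 0 0;0 0 0 0 0 0;0 0 0 0 0 0;0 0 0 0 0 0;0 0 0 0 0 0", gripper=-1)

```text
time_s: 2.93
position: [0.4226, 0.2606, 0.0412]
tcp_rot: [[-0.824, -0.566, 0.0], [-0.566, 0.824, 0.0], [-0.0, -0.0, -1.0]]
force: [-0.2, -0.3, -0.3]
opening: 0.479
grasp_force: 0.0
```

```bash
python3 go.py .422 .260 .039 124.4
```

```text
pos [0.4226 0.2606 0.0412] yaw 124.50005863830381 F [-0.207  -0.2532 -0.2522] t 2.9333 open 0.4787216987913913 grip 0.0
tool z [ 0.0001  0.     -1.    ] shift [ 0.0163 -0.0026  0.043 ] turn 0.0002779406619550192
```

apply_moves(plan="0 0 0 0 0 0;0 0 0 0 0 0;0 0 0 0 0 0;0 0 -0.4 0 0 0;0 0 -0.4 0 0 0.0167;0 0 -0.4 0 0 0.0167;0 0 -0.4 0 0 0.0167;0 0 -0.4 0 0 0.0167;0 0 0 0 0 0.0167;0 0 0 0 0 0")

```text
time_s: 3.77
position: [0.4231, 0.2608, 0.1421]
tcp_rot: [[-0.997, -0.076, 0.002], [-0.076, 0.997, 0.001], [-0.002, 0.001, -1.0]]
force: [-0.4, 0.1, -3.0]
opening: 0.392
grasp_force: 29.6
```

```bash
python3 go.py .4524 -.0093 .1412 94.5
```

```text
pos [0.4231 0.2608 0.1421] yaw 94.34750569606719 F [-0.4486  0.0705 -2.9527] t 3.7667 open 0.39242829771547494 grip 29.58342732477563
tool z [ 0.0023  0.0008 -1.    ] shift [-0.1746 -5.4302  0.0148] turn -0.0004235952887022955
```

apply_moves(plan="-0.022 -0.679 0 0 0 0;-0.022 -0.679 0 0 0 0;-0.022 -0.679 0 0 0 0;-0.022 -0.679 0 0 0 0;-0.022 -0.679 0 0 0 0;-0.022 -0.679 0 0 0 0;-0.022 -0.679 0 0 0 0;-0.022 -0.679 0 0 0 0;0 0 0 0 0 0;0 0 0 0 0 0")

```text
time_s: 4.6
position: [0.4522, -0.0112, 0.1403]
tcp_rot: [[-0.997, -0.075, -0.002], [-0.075, 0.997, 0.0], [0.002, 0.001, -1.0]]
force: [-0.4, 0.1, -1.9]
opening: 0.391
grasp_force: 29.6
```

apply_moves(plan="0 0 0.4 0 0 0;0 0 0.4 0 0 0;0 0 0.4 0 0 0;0 0 0.36 0 0 0;0 0 0.16 0 0 0;0 0 0 0 0 0;0 0 0 0 0 0")

```text
time_s: 5.18
position: [0.4518, -0.0087, 0.0548]
tcp_rot: [[-0.997, -0.079, -0.002], [-0.079, 0.997, 0.001], [0.002, 0.001, -1.0]]
force: [-0.7, -0.4, -0.8]
opening: 0.396
grasp_force: 29.6
```

```bash
python3 go.py .4524 -.0093 .0472 94.5; python3 - <<'E'
from h import *
t=capture('top')[...,::-1];s=capture('side')[...,::-1];cv2.imwrite('pics/top1.png',t);cv2.imwrite('pics/side1.png',s)
a=cv2.resize(t[125:225,280:360],(480,600),interpolation=cv2.INTER_CUBIC);b=cv2.resize(s[160:260,270:323],(318,600),interpolation=cv2.INTER_CUBIC)
cv2.imwrite('pics/v1.png',cv2.convertScaleAbs(np.hstack([a,b]),alpha=1.4))
E
```

```text
pos [ 0.4518 -0.0087  0.0548] yaw 94.55251258898817 F [-0.6817 -0.4344 -0.8179] t 5.1833 open 0.3961308749038435 grip 29.58150503306387
tool z [-0.0017  0.0005 -1.    ] shift [-0.0102 -0.0139  0.1517] turn 0.00014586830274494232
```

View pics/v1.png

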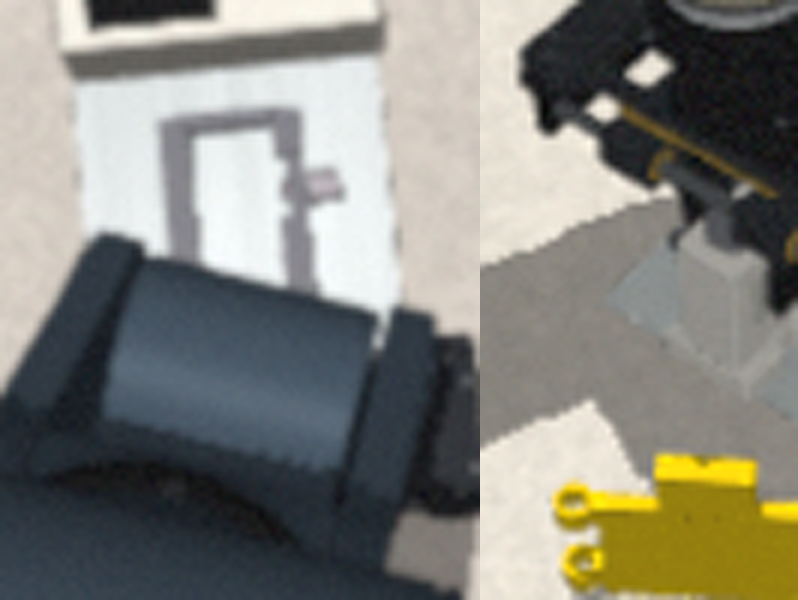

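The cartridge hangs upright in the grip. The lip gap centre near the stop is at about top pixel (319.3,147.5). I'll check it against the assumed bay axis.

```bash
python3 - <<'E'
from h import *
t=cv2.imread('pics/top0.png')
h=np.array([.583,.001,0]);y=np.radians(4.5);ex=np.array([np.cos(y),np.sin(y),0]);ey=np.array([-ex[1],ex[0],0])
# gap edges along rows: left lip inner, right lip inner
for nm,a,b,z in[('Lin',(312.2,148),(314.8,178),.0245),('Rin',(326.6,148),(330.5,178),.0245),('Lout',(306.8,146),(310,180),.0245),('stop far',(308,144.2),(328,143),.018),('stop near',(313,147.3),(326,146.3),.018),('plateL',(292.5,139),(298.9,211.9),.006),('plateR',(350,207.5),(343.5,136),.006),('near',(298.9,211.9),(350,207.5),.006)]:
    e=edge(t,a,b,w=2);P=onz('top',e[0],z);Q=onz('top',e[0]+5*e[1],z);d=Q-P
    print(nm,'bayx %.1f bayy %.1f'%((P-h)@ex*1e3,(P-h)@ey*1e3),'dir',np.degrees(np.arctan2(d[1],d[0])))
E
```

```text
Lin bayx -18.0 bayy 18.2 dir -174.67510350014922
Rin bayx -15.5 bayy -24.3 dir -174.82325860013046
Lout bayx -17.9 bayy 33.4 dir -175.6148438569463
stop far bayx 40.6 bayy 3.2 dir -86.25538368917852
stop near bayx 30.2 bayy -5.6 dir -86.20303752498974
plateL bayx -31.3 bayy 73.7 dir -175.5221785887422
plateR bayx -45.8 bayy -73.8 dir -175.78532218140668
near bayx -150.7 bayy -6.4 dir -85.9092924977343
```

apply_moves(plan="0 0 0.04 0 0 0;0 0 0.05 0 0 0;0 0 0.04 0 0 0;0 0 0 0 0 0;0 0 0 0 0 0")

```text
time_s: 5.7
position: [0.4523, -0.0096, 0.0486]
tcp_rot: [[-0.997, -0.077, -0.0], [-0.077, 0.997, 0.0], [0.0, 0.0, -1.0]]
force: [-0.3, -0.4, -1.0]
opening: 0.391
grasp_force: 29.6
```

apply_moves(plan="-0.15 -0.01 0.01 0 0 0;-0.15 -0.01 0 0 0 0;-0.15 0 0 0 0 0;-0.15 0 0 0 0 0;-0.15 0 0 0 0 0;-0.15 0 0 0 0 0;-0.15 0 0 0 0 0;0 0 0 0 0 0")

```text
time_s: 6.37
position: [0.5056, -0.0055, 0.0477]
tcp_rot: [[-0.997, -0.077, -0.001], [-0.077, 0.997, 0.001], [0.001, 0.001, -1.0]]
force: [-1.2, 5.0, -3.1]
opening: 0.392
grasp_force: 29.5
```

```bash
python3 go.py .583 .000 .0477 94.4
```

```text
pos [ 0.5056 -0.0055  0.0477] yaw 94.43828180556152 F [-1.2352  5.0044 -3.1193] t 6.3667 open 0.39168106488737897 grip 29.511237549595535
tool z [-0.0006  0.0014 -1.    ] shift [-1.5525 -0.0112 -0.0011] turn 0.00010633834878193385
```

apply_moves(plan="0 0.02 -0.01 0 0 0;-0.05 0.01 0 0 0 0;-0.1 0 0 0 0 0;-0.1 0 0 0 0 0;0 0 0 0 0 0")

```text
time_s: 6.78
position: [0.519, -0.0042, 0.0488]
tcp_rot: [[-0.997, -0.077, 0.002], [-0.077, 0.997, -0.0], [-0.002, -0.0, -1.0]]
force: [0.8, 2.3, -2.1]
opening: 0.39
grasp_force: 29.5
```

apply_moves(plan="0 0.015 0 0 0 0;-0.1 0 0 0 0 0;-0.1 0 0 0 0 0;-0.1 0 0 0 0 0;0 0 0 0 0 0")

```text
time_s: 7.2
position: [0.5344, -0.0026, 0.0489]
tcp_rot: [[-0.997, -0.078, 0.003], [-0.078, 0.997, -0.001], [-0.003, -0.001, -1.0]]
force: [1.1, 0.5, -2.2]
opening: 0.39
grasp_force: 29.6
```

apply_moves(plan="-0.1 0 0 0 0 0;-0.1 0 0 0 0 0;-0.1 0 0 0 0 0;-0.1 0 0 0 0 0;0 0 0 0 0 0")

```text
time_s: 7.62
position: [0.5508, -0.0003, 0.0481]
tcp_rot: [[-0.997, -0.079, -0.004], [-0.079, 0.997, 0.0], [0.004, 0.001, -1.0]]
force: [-3.8, -2.8, -1.1]
opening: 0.387
grasp_force: 30.0
```

apply_moves(plan="-0.1 0 0 0 0 0;-0.1 0 0 0 0 0;-0.1 0 0 0 0 0;0 0 0 0 0 0")

```text
time_s: 7.95
position: [0.553, 0.0, 0.0482]
tcp_rot: [[-0.996, -0.081, -0.031], [-0.081, 0.997, -0.0], [0.031, 0.002, -1.0]]
force: [-24.0, -11.3, 18.3]
opening: 0.388
grasp_force: 30.0
```

apply_moves(plan="0 0 0 0 0 0;0.15 0 0 0 0 0;0.15 0 0 0 0 0;0 0 0 0 0 0;0 0 0 0 0 0")

```text
time_s: 8.37
position: [0.5513, -0.0002, 0.0485]
tcp_rot: [[-0.997, -0.078, -0.002], [-0.078, 0.997, 0.0], [0.002, 0.001, -1.0]]
force: [-4.2, -1.2, 0.4]
opening: 0.393
grasp_force: 30.0
```

```bash
python3 - <<'E'
from h import *
np.set_printoptions(precision=4,suppress=True)
s=bot.read_state();print({k:s[k] for k in('position','tcp_rot','force','moment','opening')})
t=capture('top')[...,::-1];sd=capture('side')[...,::-1];cv2.imwrite('pics/top2.png',t);cv2.imwrite('pics/side2.png',sd)
b=cv2.resize(sd[150:230,290:390],(750,600),interpolation=cv2.INTER_CUBIC)
cv2.imwrite('pics/v2.png',cv2.convertScaleAbs(b,alpha=1.6))
E
```

```text
{'position': array([ 0.5513, -0.0002,  0.0485]), 'tcp_rot': array([[-0.997 , -0.0776, -0.0019],
       [-0.0776,  0.997 ,  0.0005],
       [ 0.0018,  0.0006, -1.    ]]), 'force': array([-4.152 , -1.2437,  0.3647]), 'moment': array([-0.198 ,  0.8601,  0.1671]), 'opening': 0.3934586165638438}
```

View pics/v2.png

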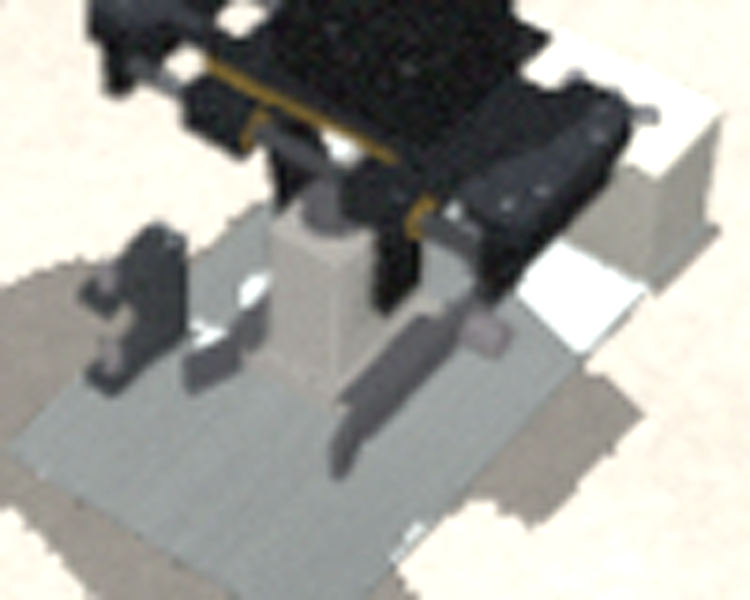

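The cartridge is in the channel with its nose against the ball. The push pitched the tool nose-down and jammed the foot (18 N upward). I'll pre-pitch the nose slightly up and push again.

apply_moves(plan="0 0 0 0 -0.005 0;-0.08 0 0 0 0 0;-0.08 0 0 0 0 0;-0.08 0 0 0 0 0;0 0 0 0 0 0")

```text
time_s: 8.88
position: [0.5569, 0.0002, 0.0481]
tcp_rot: [[-0.997, -0.08, 0.015], [-0.08, 0.997, 0.003], [-0.015, 0.001, -1.0]]
force: [-15.6, -7.3, 8.2]
opening: 0.39
grasp_force: 30.0
```

apply_moves(plan="-0.06 -0.02 -0.015 0 0 0;-0.06 0 0 0 0 0;0 0 0 0 0 0")

```text
time_s: 9.13
position: [0.5572, 0.0003, 0.0481]
tcp_rot: [[-0.997, -0.081, 0.003], [-0.081, 0.997, 0.004], [-0.003, 0.003, -1.0]]
force: [-24.4, -8.6, 12.0]
opening: 0.386
grasp_force: 30.0
```

apply_moves(plan="0.04 0 0 0 0 0;0.04 0 0 0 0.005 0;0 0 0 0 0 0;0 0 0 0 0 0")

```text
time_s: 9.47
position: [0.5571, 0.0002, 0.0481]
tcp_rot: [[-0.997, -0.079, -0.02], [-0.079, 0.997, 0.001], [0.02, 0.003, -1.0]]
force: [-17.4, -5.0, 4.4]
opening: 0.389
grasp_force: 30.0
```

apply_moves(plan="0 0 0 0 0 0;0 0 0 0 0 0;0 0 0 0 0 0;0 0 0 0 0 0;0 0 -0.4 0 0 0;0 0 -0.4 0 0 0;0 0 -0.4 0 0 0;0 0 -0.3 0 0 0;0 0 0 0 0 0", gripper=0.4)

```text
time_s: 10.22
position: [0.5697, -0.0008, 0.1283]
tcp_rot: [[-0.997, -0.078, 0.009], [-0.078, 0.997, -0.001], [-0.009, -0.002, -1.0]]
force: [-0.2, -0.6, 0.3]
opening: 0.7
grasp_force: 0.0
```

apply_moves(plan="0.3 0 0 0 0 0;0.3 0 0 0 0 0;0.3 0 0 0 0 0;0.3 0 0 0 0 0;0.1 0 0 0 0 0;0 0 0 0 0 0;0 0 0 0 0 0;0 0 0 0 0 0", gripper=-1)

```text
time_s: 10.88
position: [0.5028, -0.0057, 0.1247]
tcp_rot: [[-0.997, -0.077, 0.002], [-0.078, 0.997, -0.0], [-0.002, -0.001, -1.0]]
force: [-0.7, -0.5, 1.1]
opening: 0.18
grasp_force: 0.0
```

```bash
python3 go.py .4875 -.006 .021 94.4; python3 - <<'E'
from h import *
t=capture('top')[...,::-1];s=capture('side')[...,::-1];cv2.imwrite('pics/top3.png',t);cv2.imwrite('pics/side3.png',s)
a=cv2.resize(t[125:225,285:355],(350,500),interpolation=cv2.INTER_CUBIC);b=cv2.resize(s[140:240,285:375],(450,500),interpolation=cv2.INTER_CUBIC)
cv2.imwrite('pics/v3.png',cv2.convertScaleAbs(np.hstack([a,b]),alpha=1.5))
E
```

```text
pos [ 0.5028 -0.0057  0.1247] yaw 94.44484748390312 F [-0.7126 -0.4697  1.1323] t 10.8833 open 0.18031893033198265 grip 0.0
tool z [ 0.002  -0.0004 -1.    ] shift [0.3095 0.0194 2.0738] turn 0.0001245763441753114
```

View pics/v3.png

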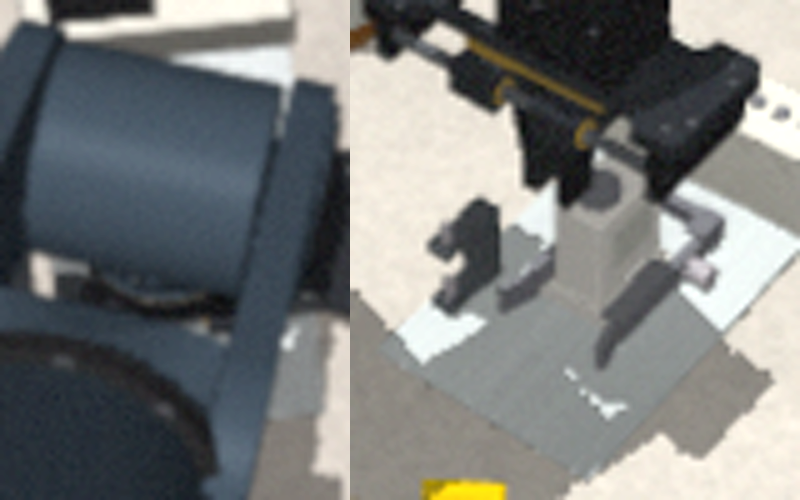

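The cartridge stands upright in the channel with the hand clear of it. I'll push from behind, low down, with closed fingers.

apply_moves(plan="0.1 0 0 0 -0.012 0;0 0 0.4 0 0 0;0 0 0.4 0 0 0;0 0 0.4 0 0 0;0 0 0.4 0 0 0;0 0 0.3 0 0 0;0 0 0 0 0 0;0 0 0 0 0 0")

```text
time_s: 11.65
position: [0.5035, -0.0053, 0.0294]
tcp_rot: [[-0.994, -0.078, 0.074], [-0.077, 0.997, 0.006], [-0.074, 0.0, -0.997]]
force: [-0.2, 0.5, -0.3]
opening: 0.004
grasp_force: 0.0
```

```bash
python3 go.py .5 -.0053 .022 94.4
```

```text
pos [ 0.5035 -0.0053  0.0294] yaw 94.45057211243575 F [-0.1592  0.4905 -0.2562] t 11.65 open 0.004494748534802973 grip 0.0
tool z [ 0.0738  0.0062 -0.9973] shift [0.0798 0.0044 0.1418] turn 0.00014047809009933113
```

apply_moves(plan="0 0 0.16 0 0 0;-0.1 0 0.008 0 0 0;-0.1 0 0.008 0 0 0;-0.1 0 0.008 0 0 0;-0.1 0 0.008 0 0 0;0 0 0 0 0 0")

```text
time_s: 12.15
position: [0.5164, -0.0028, 0.0215]
tcp_rot: [[-0.995, -0.079, 0.059], [-0.079, 0.997, 0.008], [-0.059, 0.004, -0.998]]
force: [-8.7, -3.6, 1.6]
opening: 0.007
grasp_force: 4.2
```

apply_moves(plan="-0.06 0 0.005 0 0 0;-0.06 0 0.005 0 0 0;0 0 0 0 0 0")

```text
time_s: 12.4
position: [0.525, -0.0023, 0.0216]
tcp_rot: [[-0.995, -0.078, 0.064], [-0.078, 0.997, 0.008], [-0.065, 0.003, -0.998]]
force: [-7.5, -0.4, 1.6]
opening: 0.004
grasp_force: 3.4
```

apply_moves(plan="-0.1 0 0.007 0 0 0;-0.1 0 0.007 0 0 0;0 0 0 0 0 0")

```text
time_s: 12.65
position: [0.5348, -0.0015, 0.0216]
tcp_rot: [[-0.995, -0.078, 0.064], [-0.078, 0.997, 0.008], [-0.064, 0.003, -0.998]]
force: [-7.3, 0.8, 0.4]
opening: 0.008
grasp_force: 3.1
```

apply_moves(plan="-0.08 0 0.006 0 0 0;0 0 0 0 0 0")

```text
time_s: 12.82
position: [0.5434, -0.0019, 0.0223]
tcp_rot: [[-0.994, -0.078, 0.074], [-0.078, 0.997, 0.006], [-0.074, 0.0, -0.997]]
force: [-0.6, -0.7, 0.1]
opening: 0.007
grasp_force: 0.1
```

apply_moves(plan="-0.06 0 0.005 0 0 0;0 0 0 0 0 0")

```text
time_s: 12.98
position: [0.544, -0.0013, 0.0221]
tcp_rot: [[-0.995, -0.079, 0.068], [-0.078, 0.997, 0.007], [-0.069, 0.002, -0.998]]
force: [-7.3, 0.0, 3.0]
opening: 0.002
grasp_force: 3.5
```

apply_moves(plan="-0.06 0 0.005 0 0 0;0 0 0 0 0 0")

```text
time_s: 13.15
position: [0.5442, -0.0009, 0.0219]
tcp_rot: [[-0.995, -0.079, 0.063], [-0.079, 0.997, 0.008], [-0.063, 0.003, -0.998]]
force: [-11.1, -2.3, 8.5]
opening: 0.002
grasp_force: 5.7
```

The force dropped at the click (x = 0.543) and then rose against the stop, so the cartridge is home. I'll withdraw the hand and zoom in on the hinge pins in the first, unobstructed pictures.

apply_moves(plan="0.3 0 -0.03 0 0 0;0.2 0 -0.3 0 0 0;0 0 -0.5 0 0 0;0 0 -0.6 0 0 0;0 0 -0.6 0 0 0.0;0 0 -0.6 0 0.012 0;0 0 -0.5 0 0 0;0 0 0 0 0 0", gripper=1)

```text
time_s: 13.82
position: [0.5213, -0.0054, 0.1824]
tcp_rot: [[-0.997, -0.078, 0.016], [-0.078, 0.997, -0.004], [-0.015, -0.005, -1.0]]
force: [0.5, -0.8, 0.4]
opening: 0.526
grasp_force: 0.0
```

```bash
python3 go.py .4395 -.226 .19 23.5; python3 - <<'E'
from h import *
t=cv2.imread('pics/top0.png');s=cv2.imread('pics/side0.png')
def z(im,x,y,w,h,W,H):
    a=cv2.convertScaleAbs(cv2.resize(im[y:y+h,x:x+w],(W,H),interpolation=cv2.INTER_LANCZOS4),alpha=1.6);st=W/w
    for i in range(0,w,2): cv2.putText(a,str(x+i),(int((i+.5)*st)-8,8),0,.3,(0,0,255),1);cv2.line(a,(int((i+.5)*st),10),(int((i+.5)*st),14),(0,0,255),1)
    for i in range(0,h,2): cv2.putText(a,str(y+i),(0,int((i+.5)*st)+4),0,.3,(0,0,255),1)
    return a
cv2.imwrite('pics/p.png',np.hstack([z(t,286,174,24,30,400,500),z(s,292,176,26,32,406,500)]))
E
```

```text
pos [ 0.5213 -0.0054  0.1824] yaw 94.47078928144066 F [ 0.5351 -0.774   0.4318] t 13.8167 open 0.5258305286701515 grip 0.0
tool z [ 0.0157 -0.0036 -0.9999] shift [ 1.972  -4.2715 -0.1625] turn 0.19714108133733516
```

View pics/p.png

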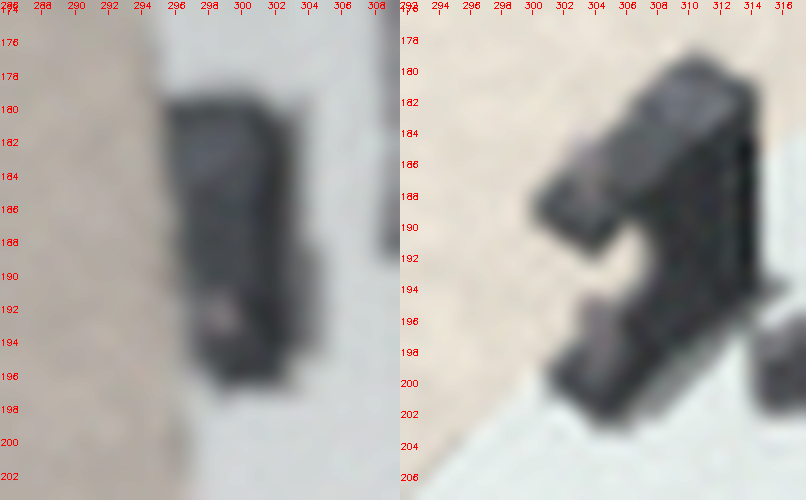

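Pins in the side view: upper pin from about (303.2,184.3) at its top to (304,188.3) at its foot, lower pin from (304,194.5) to (304.5,199). In the top view the upper pin is the light spot at (298.8,192.3).

```bash
python3 - <<'E'
from h import *
np.set_printoptions(precision=4,suppress=True)
print('pin tri',tri((298.8,192.3),(303.6,186.4)),'top@.069',onz('top',(298.8,192.3),.069),'side@.068',onz('side',(303.6,186.4),.068),'low side@.023',onz('side',(304.2,196.8),.023))
print('kn tri',tri((384.1,212.5),(354.3,244.5)),'top',onz('top',(384.1,212.5),.0715),'side',onz('side',(354.3,244.5),.0715),'low side@.0265',onz('side',(353.6,253.6),.0265))
y=np.radians(4.45);ex=np.array([np.cos(y),np.sin(y),0]);ey=np.array([-ex[1],ex[0],0])
print('nominal pin',np.array([.583,.0012,.069])-.103*ex+.062*ey)
t=cv2.imread('pics/top0.png')
# dark post mask (top view)
g=t[174:204,286:310].max(2);m=(g<75).astype(np.uint8);n,l,st,c=cv2.connectedComponentsWithStats(m);k=1+st[1:,4].argmax();print(st[k]+[286,174,0,0,0],c[k]+[286,174])
for a in(.072,.0855,.098):pass
# tab
e1=edge(t,(397.7,204.8),(412.1,198.9),w=2);e2=edge(t,(398,208.3),(413,202.1),w=2);mid=(e1[0]+e2[0])/2
P=onz('top',e1[0],.098);Q=onz('top',e2[0],.098);u=onz('top',e1[0]+5*e1[1],.098)-P;v=onz('top',e2[0]+5*e2[1],.098)-Q
print('tab yaw',np.degrees(np.arctan2(u[0],-u[1])),np.degrees(np.arctan2(v[0],-v[1])),P,Q)
E
```

```text
pin tri (array([0.4773, 0.0568, 0.0635]), np.float64(0.0008581608054918698)) top@.069 [0.4774 0.0557 0.069 ] side@.068 [0.4738 0.0543 0.068 ] low side@.023 [0.4744 0.0554 0.023 ]
kn tri (array([ 0.4181, -0.1729,  0.0674]), np.float64(0.001402252779006065)) top [ 0.4189 -0.1733  0.0715] side [ 0.4147 -0.1735  0.0715] low side@.0265 [ 0.4176 -0.1721  0.0265]
nominal pin [0.4755 0.055  0.069 ]
[296 180   9  17 118] [299.9492 187.4831]
tab yaw 21.46749513035827 23.05692627951788 [ 0.4474 -0.229   0.098 ] [ 0.4349 -0.226   0.098 ]
```

The pin estimate matches the nominal bay geometry to within 1 mm. Moving to the gate.

apply_moves(plan="0.286 -0.606 0 0 0 0;0.286 -0.606 0 0 0 0;0.286 -0.606 0 0 0 0;0.286 -0.606 0 0 0 0;0.286 -0.606 0 0 0 0;0.286 -0.606 0 0 0 0;0.286 -0.606 0 0 0 0;0 0 0 0 0 0", gripper=1)

```text
time_s: 14.48
position: [0.4319, -0.2298, 0.1765]
tcp_rot: [[-0.997, -0.072, 0.003], [-0.072, 0.997, -0.005], [-0.003, -0.005, -1.0]]
force: [0.8, 0.3, 0.0]
opening: 0.993
grasp_force: 0.0
```

apply_moves(plan="0 0 0 0 0 0.0195;0 0 0 0 0 0.0195;0 0 0 0 0 0.0195;0 0 0 0 0 0.0195;0 0 0 0 0 0.0195;0 0 0 0 0 0.0195;0 0 0 0 0 0.0195;0 0 0 0 0 0.0195;0 0 0 0 0 0.0195;0 0 0 0 0 0.0195")

```text
time_s: 15.32
position: [0.4326, -0.2234, 0.1762]
tcp_rot: [[-0.405, 0.914, 0.001], [0.914, 0.405, -0.001], [-0.001, 0.001, -1.0]]
force: [0.6, -0.7, 0.3]
opening: 0.999
grasp_force: 0.0
```

apply_moves(plan="0 0 0 0 0 0.0055;0 0 0 0 0 0;0 0 0 0 0 0")

```text
time_s: 15.57
position: [0.4323, -0.2234, 0.1762]
tcp_rot: [[-0.38, 0.925, 0.001], [0.925, 0.38, -0.0], [-0.001, 0.001, -1.0]]
force: [0.2, -1.3, -0.1]
opening: 1.002
grasp_force: 0.0
```

```bash
python3 go.py .4381 -.2245 .071 22.3; python3 -c "
from rig import bot;print(bot.read_state()['joint_positions'])"
```

```text
pos [ 0.4323 -0.2234  0.1762] yaw 22.354048195503793 F [ 0.225  -1.2682 -0.1291] t 15.5667 open 1.0018865901389962 grip 0.0
tool z [ 0.0008 -0.0004 -1.    ] shift [-0.0626  0.0973  2.1033] turn 0.00015013387639939424
[-4.05199851e+01  2.36116568e+01  1.04456783e+02  1.31105849e-02
  5.18818792e+01 -6.28821108e+01]
```

apply_moves(plan="-0.063 0.097 0.4 0 0 0;0 0 0.4 0 0 0;0 0 0.4 0 0 0;0 0 0.4 0 0 0;0 0 0.4 0 0 0;0 0 0.1 0 0 0;0 0 0 0 0 0;0 0 0 0 0 0")

```text
time_s: 16.23
position: [0.4379, -0.2248, 0.0714]
tcp_rot: [[-0.379, 0.925, 0.0], [0.925, 0.379, -0.0], [-0.0, 0.0, -1.0]]
force: [0.5, 0.7, 0.7]
opening: 1.002
grasp_force: 0.0
```

apply_moves(plan="0 0 0 0 0 0;0 0 0 0 0 0;0 0 0 0 0 0;0 0 0 0 0 0;0 0 0 0 0 0;0 0 0 0 0 0;0 0 0 0 0 0;0 0 0 0 0 0;0 0 0 0 0 0;0 0 0 0 0 0", gripper=-1)

```text
time_s: 17.07
position: [0.4375, -0.2247, 0.0711]
tcp_rot: [[-0.379, 0.925, -0.0], [0.925, 0.379, 0.0], [0.0, -0.0, -1.0]]
force: [-0.7, -0.2, 0.3]
opening: 0.323
grasp_force: 0.0
```

apply_moves(plan="0 0 0 0 0 0;0 0 0 0 0 0;0 0 0 0 0 0;0 0 0 0 0 0;0 0 0 0 0 0")

```text
time_s: 17.48
position: [0.4382, -0.2246, 0.0711]
tcp_rot: [[-0.379, 0.925, 0.001], [0.925, 0.379, -0.0], [-0.001, 0.001, -1.0]]
force: [3.2, 2.7, -0.7]
opening: 0.134
grasp_force: 29.7
```

```bash
python3 go.py .4381 -.2245 .071 22.3
```

```text
pos [ 0.4382 -0.2246  0.0711] yaw 22.25648850083438 F [ 3.197   2.6838 -0.661 ] t 17.4833 open 0.13396379703105407 grip 29.68221355229616
tool z [ 0.0012 -0.0001 -1.    ] shift [ 0.0023 -0.0006  0.0029] turn -0.00012086527546004947
```

Gripped on the tab (11.7 mm opening, which matches). The knuckle offset agrees with nominal. Lifting, turning and carrying it to in front of the pins.

apply_moves(plan="0 0 -0.2 0 0 0;0 0 -0.3 0 0 0;0 0 -0.3 0 0 0;0 0 -0.4 0 0 0;0 0 -0.4 0 0 0;0 0 0 0 0 0.0165;0 0 0 0 0 0.0165;0 0 0 0 0 0.0164;0 0 0 0 0 0;0 0 0 0 0 0")

```text
time_s: 18.32
position: [0.4368, -0.2246, 0.1515]
tcp_rot: [[-0.081, 0.997, -0.001], [0.997, 0.081, -0.0], [0.0, -0.001, -1.0]]
force: [0.0, 0.4, -1.2]
opening: 0.14
grasp_force: 29.9
```

apply_moves(plan="0.63 0.04 0 0 0 0;0.63 0.04 0 0 0 0;0.63 0.04 0 0 0 0;0.63 0.04 0 0 0 0;0.63 0.04 0 0 0 0;0.63 0.04 0 0 0 0;0.63 0.04 0 0 0 0;0 0 0 0 0 0;0 0 0 0 0 0;0 0 0 0 0 0")

```text
time_s: 19.15
position: [0.4345, -0.0041, 0.1513]
tcp_rot: [[-0.08, 0.997, 0.0], [0.997, 0.08, -0.001], [-0.001, 0.0, -1.0]]
force: [-0.1, -0.0, -1.4]
opening: 0.137
grasp_force: 29.9
```

```bash
python3 go.py .4351 -.0039 .0916 4.45
```

```text
pos [ 0.4345 -0.0041  0.1513] yaw 4.612380875072713 F [-0.1351 -0.0193 -1.3688] t 19.15 open 0.13713252452942581 grip 29.936191396554932
tool z [ 0.0003 -0.0007 -1.    ] shift [0.0049 0.0117 1.1937] turn 0.00045105798631305384
```

apply_moves(plan="0.005 0.01 0.3 0 0 0.0004;0 0 0.3 0 0 0;0 0 0.3 0 0 0;0 0 0.2 0 0 0;0 0 0.09 0 0 0;0 0 0 0 0 0;0 0 0 0 0 0")

```text
time_s: 19.73
position: [0.4351, -0.0045, 0.0917]
tcp_rot: [[-0.074, 0.997, 0.0], [0.997, 0.074, -0.0], [-0.0, 0.0, -1.0]]
force: [0.6, 0.9, -1.6]
opening: 0.136
grasp_force: 29.9
```

apply_moves(plan="0 0.15 0 0 0 0;0 0.15 0 0 0 0;0 0.15 0 0 0 0;0 0.15 0 0 0 0;0 0.1 0 0 0 0;0 0 0 0 0 0;0 0 0 0 0 0")

```text
time_s: 20.32
position: [0.4699, -0.0007, 0.0916]
tcp_rot: [[-0.076, 0.997, -0.0], [0.997, 0.076, -0.0], [-0.0, -0.0, -1.0]]
force: [-0.3, -0.2, -2.2]
opening: 0.135
grasp_force: 29.9
```

```bash
python3 go.py .4799 -.0004 .0916 4.45
```

```text
pos [ 0.4699 -0.0007  0.0916] yaw 4.372362633803166 F [-0.3175 -0.1534 -2.1718] t 20.3167 open 0.13468681900998294 grip 29.936287774471566
tool z [-0.     -0.0001 -1.    ] shift [-0.0093  0.1992  0.0009] turn -0.00021565935054673621
```

apply_moves(plan="-0.01 0.1 0 0 0 0;0 0.1 0 0 0 0;0 0 0.04 0 0 0;0 0 0.04 0 0 0;0 0 0 0 0 0;0 0 0 0 0 0")

```text
time_s: 20.82
position: [0.4791, -0.0005, 0.0874]
tcp_rot: [[-0.076, 0.997, -0.001], [0.997, 0.076, 0.0], [0.0, -0.001, -1.0]]
force: [0.1, 0.0, -1.2]
opening: 0.133
grasp_force: 29.9
```

apply_moves(plan="0 0 0.04 0 0 0;0 0 0.04 0 0 0;0 0 0 0 0 0;0 0 0 0 0 0")

```text
time_s: 21.15
position: [0.4797, -0.0005, 0.0836]
tcp_rot: [[-0.075, 0.997, 0.0], [0.997, 0.075, 0.0], [0.0, 0.0, -1.0]]
force: [-0.1, 1.0, -1.4]
opening: 0.133
grasp_force: 29.9
```

```bash
python3 go.py .4799 -.0004 .0726 4.45
```

```text
pos [ 0.4797 -0.0005  0.0836] yaw 4.320587003919162 F [-0.053   1.0186 -1.4473] t 21.15 open 0.13288186788676287 grip 29.936283419374377
tool z [ 0.0001  0.0002 -1.    ] shift [0.0024 0.004  0.2191] turn -0.00035948054466901325
```

apply_moves(plan="0 0 0.05 0 0 0;0 0 0.05 0 0 0;0 0 0 0 0 0;0 0 0 0 0 0")

```text
time_s: 21.48
position: [0.4803, -0.0003, 0.0785]
tcp_rot: [[-0.075, 0.997, 0.001], [0.997, 0.075, 0.0], [0.0, 0.001, -1.0]]
force: [2.9, 3.4, -2.8]
opening: 0.134
grasp_force: 30.0
```

apply_moves(plan="0 0 0.05 0 0 0;0 0 0.05 0 0 0;0 0 0 0 0 0;0 0 0 0 0 0")

```text
time_s: 21.82
position: [0.4802, -0.0004, 0.0735]
tcp_rot: [[-0.075, 0.997, 0.001], [0.997, 0.075, 0.0], [0.0, 0.001, -1.0]]
force: [3.9, 4.6, -0.8]
opening: 0.136
grasp_force: 30.0
```

apply_moves(plan="0 0 0.03 0 0 0;0 0 0.01 0 0 0;0 0 0 0 0 0;0 0 0 0 0 0")

```text
time_s: 22.15
position: [0.4803, -0.0005, 0.0719]
tcp_rot: [[-0.075, 0.997, 0.002], [0.997, 0.075, 0.0], [-0.0, 0.002, -1.0]]
force: [3.6, 5.5, 1.7]
opening: 0.136
grasp_force: 30.0
```

apply_moves(plan="0.03 0.025 0 0 0 0;0 0 0.04 0 0 0;0 0 0 0 0 0;0 0 0 0 0 0")

```text
time_s: 22.48
position: [0.4812, -0.0002, 0.0716]
tcp_rot: [[-0.078, 0.997, 0.001], [0.997, 0.078, -0.003], [-0.003, 0.001, -1.0]]
force: [-2.4, -0.9, 18.9]
opening: 0.135
grasp_force: 30.0
```

Seated: it stays at z = 0.0716 and pushes back with 19 N. I'll ease off, release, rise and look.

apply_moves(plan="0.005 -0.01 -0.055 0 0 0;0 0 0 0 0 0;0 0 0 0 0 0")

```text
time_s: 22.73
position: [0.4799, 0.0007, 0.0722]
tcp_rot: [[-0.076, 0.997, -0.001], [0.997, 0.076, -0.001], [-0.001, -0.001, -1.0]]
force: [1.0, -0.7, -0.2]
opening: 0.136
grasp_force: 30.0
```

apply_moves(plan="0 0 0 0 0 0;0 0 0 0 0 0;0 0 0 0 0 0;0 0 0 0 0 0;0 0 0 0 0 0;0 0 0 0 0 0;0 0 0 0 0 0", gripper=0)

```text
time_s: 23.32
position: [0.4802, 0.0013, 0.0723]
tcp_rot: [[-0.076, 0.997, -0.0], [0.997, 0.076, 0.0], [0.0, -0.0, -1.0]]
force: [0.1, -0.3, 0.6]
opening: 0.489
grasp_force: 0.0
```

apply_moves(plan="0 0 -0.3 0 0 0;0 0 -0.5 0 0 0;0 0 -0.6 0 0 0;0 0 -0.6 0 0 0;0 0 -0.6 0 0 0;0 0 -0.6 0 0 0;0 0 -0.6 0 0 0;0 0 0 0 0 0")

```text
time_s: 23.98
position: [0.4838, 0.0006, 0.2681]
tcp_rot: [[-0.076, 0.997, 0.012], [0.997, 0.076, -0.003], [-0.004, 0.012, -1.0]]
force: [1.2, -0.0, -0.6]
opening: 0.497
grasp_force: 0.0
```

apply_moves(plan="0.6 -0.4 0 0 0 0;0.6 -0.4 0 0 0 0;0.6 -0.4 0 0 0 0;0.6 -0.4 0 0 0 0;0.6 -0.4 0 0 0 0;0.6 0 0 0 0 0;0.6 0 0 0 0 0;0.6 0 0 0 0 0;0.6 0 0 0 0 0;0 0 0 0 0 0")

```text
time_s: 24.82
position: [0.3595, 0.2669, 0.2621]
tcp_rot: [[-0.08, 0.997, 0.0], [0.997, 0.08, 0.003], [0.002, 0.001, -1.0]]
force: [0.2, -0.7, 0.1]
opening: 0.501
grasp_force: 0.0
```

```bash
python3 - <<'E'
from h import *
t=capture('top')[...,::-1];s=capture('side')[...,::-1];cv2.imwrite('pics/top4.png',t);cv2.imwrite('pics/side4.png',s)
a=cv2.resize(t[115:215,285:355],(350,500),interpolation=cv2.INTER_CUBIC);b=cv2.resize(s[145:245,285:375],(450,500),interpolation=cv2.INTER_CUBIC)
cv2.imwrite('pics/v4.png',cv2.convertScaleAbs(np.hstack([a,b]),alpha=1.5))
E
```

```text
(no output)
```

View pics/v4.png

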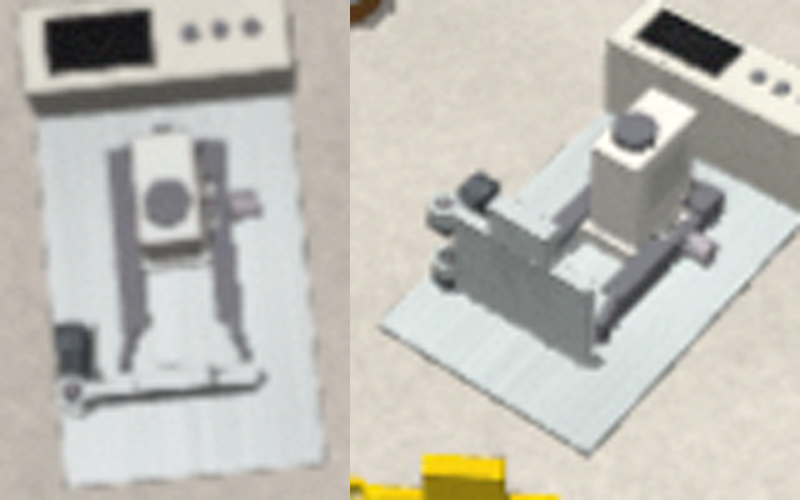

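The gate hangs on both pins, square across the mouth, with its knuckles down at crop (440,210) and (445,265). The cartridge stands upright against the stop beside the ball, and the hand is clear.

```bash
python3 -c "
from rig import bot;print(bot.hand_in())"
```

```text
the job is handed in; nothing more can be done
None
```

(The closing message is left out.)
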